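Hang up the rinsed carrier and the face-shield headband to dry

ROBOT

A 6-joint arm with a two-finger parallel gripper is mounted at the origin on the work surface. World frame = base frame: x ahead of the robot, y to its left, z up, the work surface at z = 0. Lengths are in m, angles in rad, forces in N, time in s.
With the tool pointing down it reaches from about 0.35 to 0.775 m from the base axis. Payload 5.5 kg.
Tool frame: the origin (TCP) lies between the finger pads; the fingertips stand 8 mm ahead of it and the grasp point (between the pads) lies 11 mm behind it; z points along the fingers, y is the line along which they close (so a half turn about z gives the same grasp; the last joint's range is limited). The gripper opens to 85 mm and grips with 20 to 120 N. Pads are 22 mm wide; open, the fingers measure 114 mm over their backs; the gripper's body (76 mm by 85 mm) begins 54 mm behind the grasp point. The pads swing forward as they close: fully open they stand 13 mm farther back than shut.
Start: joints at [0.992, 0.313, 0.046, 1.304, 0, 1.431], TCP at [0.244, 0.521, 0.239] pointing down, gripper open.
Joint ranges: [-2.76, 2.76], [-0.86, 1.69], [-1.03, 1.26], [-2.2, 2.34], [-1.47, 1.5], [-3.14, 3.14]. Speed limits (rad/s): [2.57, 2.57, 3.14, 3.14, 3.14, 3.14].

INTERFACE

Orientations are given as a unit quaternion [w, x, y, z].
In Python, from workcell import env gives the robot as it stands.
- The arm moves only by the tool move_arm, never from a script. Its argument "moves" is one flat list of numbers, 5 for each row, row after row: the shift along the world's x, y, z in m, then the turn about the world's z in rad, then the finger opening in m, from 0 to 0.0854. A call has 1 to 12 rows; each row is the pose to reach, as a shift and turn from the pose commanded when the call began; what a row does not reach only later rows make up. A row lasts 1/12 s, in which the tool goes at most 41.7 mm and 7.16 degrees, less where a joint would pass 70% of its speed; a pose out of reach is approached as far as the arm can. A call with a gripper value outside its range is refused whole. The fingers move at their own pace and stop on an object; "newtons" is the grip in N (left out, the last holds). Time passes only in rows, so rows that repeat a pose let the fingers close. It gives the time, the measured TCP pose, the force, the opening and the grip force at its end, in the units of the state.
- env.get_state(): the state, without advancing time (a new reading comes with each control period).
- env.read_camera(name): name is "scene" or "top"; returns a dict with "pixels" (420x560x3 uint8, red, green, blue), "camera_matrix" (3x3 intrinsics, pixels), "distortion" ([k1, k2, p1, p2, k3] as OpenCV has them; the pictures are not rectified), "rvec" (rotation vector, rad) and "tvec" (3), from world to camera coordinates, as OpenCV has them. Camera axes: x right, y down, z forward; pixel columns grow to the right and rows downward; lengths in m; the calibration is good to about 2 mm. A picture is of the moment at which its call begins. There is no depth.
- env.hand_in(): hands the job in; it is judged then, once.
The state is a dict: "clock": time; "joint_pos": joint angles; "qvel": joint speeds; "tau": joint torques, N m; "tcp_pos": TCP position; "orientation": TCP orientation; "wrist_force": force on the tool from outside, world axes, zero at the start; "ft_torque": the same for the moment, N m; "finger_gap": finger opening in m; "grip_force": force on a finger pad.
Only numpy, scipy, OpenCV 4.12 (cv2) and the standard library are available. Lean on these libraries where they do the work, as an engineer would, in place of code of your own. Each camera call takes 0.05 s, during which the arm holds its last target. There are 200 camera calls.

TASK

Put the two rinsed things up to dry: hang the blue tube carrier by its handle on the red hook under the lamp, and drape the white face-shield headband over the steel rail so that one leg hangs on each side. Don't drop either of them, don't bump the lamp, leave the other things on the bench where they are, and leave both hanging still.

Things in the scene. Friction and masses are not known exactly. Their poses are not given: they have to be found in the camera images.
- carrier: Blue tube carrier, 0.11-0.23 kg: tray 100 (x) x 70 x 45 high, upright on the bench, with a rigid arch handle in its x-z plane (y=0). Origin: centre of underside, z up. Handle: flat strap 12 wide (y), 6 thick, centre line (x,z) mm (-53,12) (-53,100) (-14,132) (14,132) (53,100) (53,12); sloping shoulders' midpoints (+-33.5,116). Same if turned half round; x within 0.4 rad of world x
- carrier_apex (a point): On the carrier: middle of the underside of the handle's level top, (0, 0, 129) mm in the carrier's frame; this rests on the hook in the end. Axes as the carrier's.
- headband: White headband frame of a face shield, 0.12 kg: rigid arch in its x-z plane on two orange pads 18 x 42 x 34 high, 126 apart. Origin midway, at pads' underside, z up. Flat strap 22 wide (y), 5 thick, centre line (x,z) mm (-72,20) (-72,55) (-20,100) (20,100) (72,55) (72,20); shoulders' midpoints (+-46,77.5); 107 high. Same if turned half round; x within 0.4 rad of world x
- headband_apex (a point): On the headband: middle of the underside of its level top, (0, 0, 97.5) mm in the headband's frame; this rests on the rail in the end. Axes as the headband's.
- stand: Fixed stand, origin on the bench, x away from the robot (yaw within 0.25 rad): white base 110 x 110 x 12 mm centred at (0,-20), steel post 18 across, 300 high at (0,0), red hook: round rod 8 thick, centre line 240 up, from the post straight along -y to (0,-85), tip turned up to (0,-94) at height 253
- hook_seat (a point): Top of the straight part of the hook's rod, at its middle: (0, -50, 244) mm in the stand's frame. Axes as the stand's: the rod runs along y, free end towards -y.
- hook_tip (a point): Centre of the round end of the upturned hook tip, (0, -94, 253) mm in the stand's frame; its top is 257 mm above the bench.
- lamp: White lamp bar fixed on the stand above the hook; this frame is the stand's own. The bar spans x -14 to 14, y -130 to 50, z 295 to 325 mm, lit underside at 293: 49 mm clear over the hook rod, so bring the gripper in tilted, beside the bar
- rail: Fixed drying rail: a steel bar of 12 mm diameter along its y, 180 mm long between two posts, centre line 160 mm above the bench, on a white base 90 x 210 x 10 mm. Origin on the bench under the bar's middle; its yaw is within 0.25 rad. Nothing above it.
- rail_mid (a point): Top of the rail at its middle, (0, 0, 166) mm in the rail's frame; the bar runs along y.
- mug: Bystander: blue mug, 72 mm diameter, 85 mm high, stands; origin at the centre of its underside.
- cup: Bystander: small clear plastic cup, 52 mm rim diameter, 40 mm high, stands; origin at the centre of its underside.
- bottle: Bystander: amber bottle with a paper label, 56 mm diameter, 150 mm high, stands; origin at the centre of its underside.
- strip: Bystander: grey cartridge strip with five small tubes, 22 (x) x 150 (y) x 36 mm high, lies across in front of the robot; origin at the centre of its underside.
- jar: Bystander: small white jar with a green cap, 44 mm diameter, 50 mm high; origin at the centre of its underside.
Mind the look-alikes: they are no part of the job. Several things have the shape of the headband; the one meant has the colours described above.

How it is judged:
At the end, for the whole second after the job is handed in: Carrier on the hook: handle top's underside within 30 mm across, 37 along, 12 in height of hook_seat, lean < 0.35 rad. Headband over the rail: its top's underside within 35 across, 70 along, 15 in height of rail_mid, lean < 0.4 rad. Both borne by hook and rail, below 0.03 m/s (x of carrier_apex in the frame of hook_seat between -0.03 and 0.03 m and y of carrier_apex in the frame of hook_seat between -0.037 and 0.037 m and z of carrier_apex in the frame of hook_seat between -0.012 and 0.012 m and angle between carrier's own z axis and vertical below 0.35 rad and contact force between carrier and stand above 0.4 N and linear speed of each of carrier, headband below 0.03 m/s and x of headband_apex in the frame of rail_mid between -0.035 and 0.035 m and y of headband_apex in the frame of rail_mid between -0.07 and 0.07 m and z of headband_apex in the frame of rail_mid between -0.015 and 0.015 m and angle between headband's own z axis and vertical below 0.4 rad and contact force between headband and rail above 0.3 N); the robot touches nothing.
It fails at once if a bystander (mug, cup, bottle, strip, jar) is moved more than 30 mm or tipped over (distance of any of mug, cup, bottle, strip, jar from where it was at the start of the episode above 0.03 m or angle between any of mug, cup, bottle, strip, jar's own z axis and vertical above 0.5 rad).
It fails at once if the carrier or the headband is dropped (moves faster than 0.7 m/s without a finger on it) ((linear speed of carrier above 0.7 m/s and contact force between the fingers and carrier below 0.05 N) or (linear speed of headband above 0.7 m/s and contact force between the fingers and headband below 0.05 N)).
It fails at once if the lamp is bumped with more than 8 N (contact force between anything else and lamp above 8 N).
It also fails if it takes over 72 s, if anything falls off the work surface, if the arm or the gripper's body presses on something with over 40 N, if the wrist force passes 120 N, or if a joint passes its speed limit or range.

## Working session

There is one attempt and no reset: what is moved stays moved. The work goes in short steps, Python scripts to look and compute and a tool call to move; the robot and the scene stay as the last step left them, time stands still between calls to the robot, and variables do not carry over. Pictures are saved under pics/ and viewed, at most 13 in all, crops included, and the job is handed in when it is done.

Besides the shell and the picture viewer there is one more tool, called after ">>>" as name(argument=value, ...) on one line, values as JSON. move_arm: Moves the arm, as the interface text tells. Its arguments: {"type":"object","properties":{"moves":{"type":"array"},"newtons":{"type":"number"}},"required":["moves"]}

```bash
mkdir -p pics
python3 - <<'E'
from workcell import env
import cv2
for n in("scene","top"):
    c=env.read_camera(n); cv2.imwrite(f"pics/{n}0.png",c["pixels"][:,:,::-1])
    print(n,c["camera_matrix"],c["distortion"],c["rvec"],c["tvec"])
print(env.get_state())
E
```

```text
scene [[379.00983362   0.         279.55232021]
 [  0.         379.00983362 213.3183995 ]
 [  0.           0.           1.        ]] [-0.03424118  0.          0.          0.          0.        ] [ 2.49219521  0.59460796 -0.17652465] [-0.47531666 -0.07746623  1.17476115]
top [[467.72598162   0.         278.4473863 ]
 [  0.         467.72598162 216.71217226]
 [  0.           0.           1.        ]] [-0.0812779  0.         0.         0.         0.       ] [ 2.18017707 -2.18161749  0.09103003] [-0.00288998  0.52368877  1.61416368]
{'clock': 0.1, 'joint_pos': array([ 9.92396937e-01,  3.13893144e-01,  4.50759395e-02,  1.30361739e+00,
       -1.57278751e-05,  1.43122247e+00]), 'qvel': array([ 2.20113407e-03, -3.10217643e-03,  3.17583070e-03,  4.21300810e-04,
       -3.89404553e-04, -3.62625693e-05]), 'tau': array([ 3.29362891e-03, -4.81727457e+01,  2.99242687e+01,  1.27500945e-02,
       -5.54054168e-05, -3.08811502e-05]), 'tcp_pos': array([0.24405028, 0.52013222, 0.23850953]), 'orientation': array([-2.80419424e-04,  2.17656429e-01,  9.76025106e-01, -7.69677838e-04]), 'wrist_force': array([-1.22959896,  0.10575337, -0.28448581]), 'ft_torque': array([-0.00931616,  0.00926247, -0.00671987]), 'grip_force': 0.0, 'finger_gap': 0.0854567091627191}
```

View pics/scene0.png

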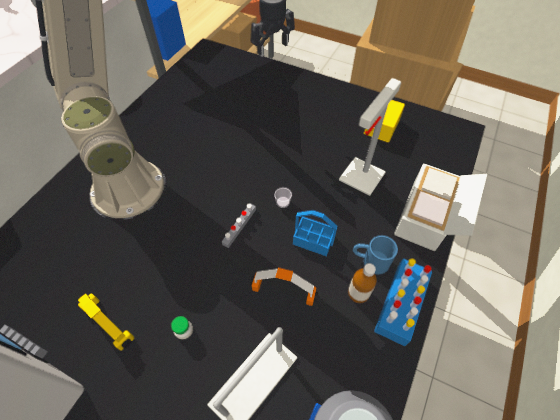

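View pics/top0.png

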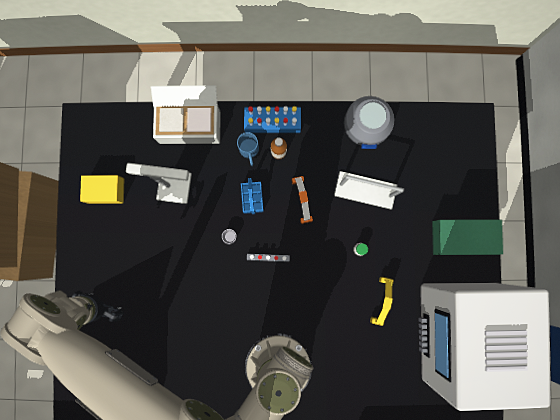

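The top view shows the stand on the left (lamp bar at about 157,172), the carrier at (252,196), the white/orange headband at (302,200) and the rail at (370,190). In the scene view they are at (372,130), (315,232), (284,284) and (252,375). I'll zoom in next.

Run:
```python
import cv2,numpy as np
t=cv2.imread("pics/top0.png");s=cv2.imread("pics/scene0.png")
def c(im,x,y,w,h,k): return cv2.resize(im[y:y+h,x:x+w],None,fx=k,fy=k,interpolation=cv2.INTER_NEAREST)
a=np.hstack([c(t,115,150,80,60,5),c(t,230,170,80,60,5)])
b=np.hstack([c(s,330,75,80,60,5),c(s,285,200,80,60,5)])
cv2.imwrite("pics/z1.png",np.vstack([a,b]))
a=np.hstack([c(t,330,165,80,60,5),c(t,270,170,80,60,5)])
b=np.hstack([c(s,200,320,108,100,3.7)[:300,:400],c(s,245,255,80,60,5)])
print(a.shape,b.shape);b=cv2.resize(b,(800,300))
cv2.imwrite("pics/z2.png",np.vstack([a,b]))
```

```text
(300, 800, 3) (300, 800, 3)
```

View pics/z1.png

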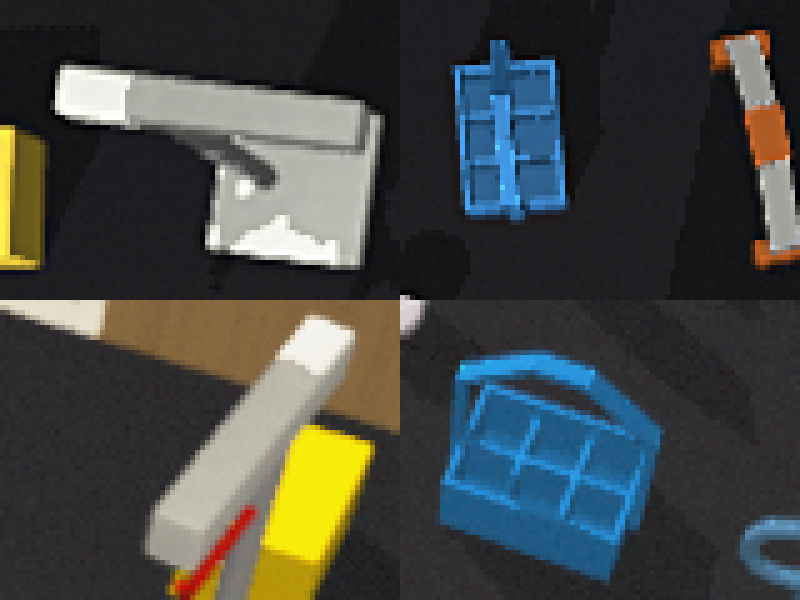

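View pics/z2.png

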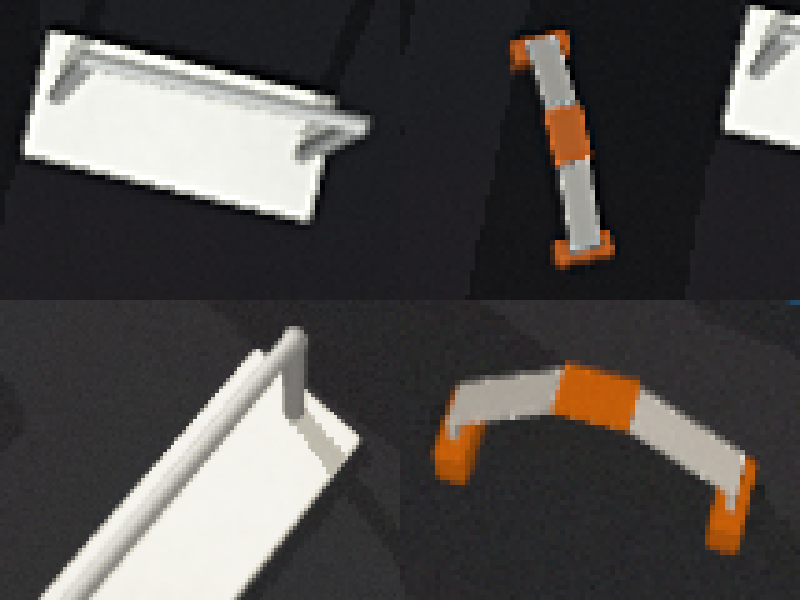

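The zoom shows all four clearly. In the full top view, the lamp's top face spans about (127,163)–(188,180), the tray rim about (241,183)–(263,212), the headband's orange top is at (303,196), and the rail bar runs (346,176)–(403,189).

```bash
cat > h.py <<'E'
import cv2,numpy as np
from workcell import env
def cam(n): return env.read_camera(n)
def ray(c,p):
    u=cv2.undistortPoints(np.float64(p).reshape(-1,1,2),c["camera_matrix"],np.float64(c["distortion"])).reshape(-1,2)
    R=cv2.Rodrigues(np.float64(c["rvec"]))[0]
    return -R.T@np.float64(c["tvec"]), np.c_[u,np.ones(len(u))]@R
def plane(c,p,z):
    o,d=ray(c,p); return o+d*((z-o[2])/d[:,2])[:,None]
def proj(c,X): return cv2.projectPoints(np.float64(X).reshape(-1,1,3),np.float64(c["rvec"]),np.float64(c["tvec"]),c["camera_matrix"],np.float64(c["distortion"]))[0].reshape(-1,2)
E
python3 - <<'E'
from h import *
np.set_printoptions(precision=4,suppress=True)
t=cam("top");s=cam("scene")
def q(l,ox,oy,sx=0,sy=0): return [(ox+(x-sx)/5-.5,oy+(y-sy)/5-.5) for x,y in l]
def rep(n,P):
    c=P.mean(0);print(n,"c",c,"sides",[round(float(np.linalg.norm(P[i]-P[(i+1)%4])),3) for i in range(4)],
      "angs",[round(float(np.degrees(np.arctan2(*(P[(i+1)%4]-P[i])[[1,0]]))),1) for i in range(4)])
rep("lamp",plane(t,q([(60,65),(367,102),(360,150),(53,116)],115,150),.325))
B=plane(t,q([(205,250),(362,268),(383,115)],115,150),.006);rep("base3",np.vstack([B,B[0]+B[2]-B[1]]))
rep("tray",plane(t,q([(455,65),(555,60),(567,207),(467,213)],230,170,400),.045))
rep("top hb",plane(t,q([(545,107),(585,103),(592,158),(552,165)],270,170,400),.1025))
rep("railbase",plane(t,q([(48,30),(335,97),(312,222),(22,155)],330,165),.01))
print("bar ends",plane(t,q([(80,60),(368,124)],330,165),.16))
print("hb pads outer ends mid",plane(t,q([(540,34),(584,265)],270,170,400),.03))
print("scene handle top centre",plane(s,q([(568,372)],285,200,400,300),.135))
print("top handle top centre",plane(t,q([(504,135)],230,170,400),.135))
print("scene hb top",plane(s,q([(597,397)],245,255,400,300),.1025))
print("hook tip scene",plane(s,q([(250,508),(180,595)],330,75,0,300),.24))
E
```

```text
lamp c [0.6311 0.3496 0.325 ] sides [0.181, 0.028, 0.181, 0.03] angs [-97.2, 172.8, 83.5, -6.1]
base3 c [0.635  0.3713 0.006 ] sides [0.113, 0.111, 0.113, 0.111] angs [-96.6, -6.8, 83.4, 173.2]
tray c [0.5912 0.0893 0.045 ] sides [0.069, 0.103, 0.069, 0.104] angs [-87.2, -175.2, 93.4, 5.0]
top hb c [ 0.5859 -0.0857  0.1025] sides [0.027, 0.037, 0.027, 0.039] angs [-84.2, -173.1, 100.0, 6.6]
railbase c [ 0.6208 -0.3121  0.01  ] sides [0.21, 0.091, 0.211, 0.092] angs [-103.1, 168.3, 77.0, -12.3]
bar ends [[ 0.6426 -0.2196  0.16  ]
 [ 0.6012 -0.4064  0.16  ]]
hb pads outer ends mid [[ 0.6651 -0.0701  0.03  ]
 [ 0.5027 -0.1     0.03  ]]
scene handle top centre [[0.5943 0.0938 0.135 ]]
top handle top centre [[0.5807 0.0889 0.135 ]]
scene hb top [[ 0.5842 -0.0801  0.1025]]
hook tip scene [[0.6352 0.3893 0.24  ]
 [0.6237 0.3097 0.24  ]]
```

>>> move_arm(moves=[0.292,-0.435,0,0.52,0.05,0.292,-0.435,0,0.52,0.05,0.292,-0.435,0,0.52,0.05,0.292,-0.435,0,0.52,0.05,0.292,-0.435,0,0.52,0.05,0.292,-0.435,0,0.52,0.05,0.292,-0.435,0,0.52,0.05,0.292,-0.435,0,0.52,0.05,0.292,-0.435,0,0.52,0.05,0.292,-0.435,0,0.52,0.05,0.292,-0.435,0,0.52,0.05,0.292,-0.435,0,0.52,0.05], newtons=80)

```text
clock: 1.2
tcp_pos: [0.516, 0.115, 0.2394]
orientation: [0.0, -0.04, 0.999, 0.0]
wrist_force: [0.7, 0.7, -0.0]
finger_gap: 0.0501
grip_force: 0.0
```

>>> move_arm(moves=[0,0,0,0,0.05,0,0,0,0,0.05,0,0,0,0,0.05])

```text
clock: 1.45
tcp_pos: [0.5149, 0.1168, 0.239]
orientation: [-0.001, -0.04, 0.999, 0.0]
wrist_force: [0.1, 0.2, -0.1]
finger_gap: 0.0502
grip_force: 0.0
```

>>> move_arm(moves=[0.021,-0.032,0,0,0.05,0.021,-0.032,-0.03,0,0.05,0.021,-0.032,-0.06,0,0.05,0.021,-0.032,-0.08,0,0.05,0.021,-0.032,-0.08,0,0.05,0.021,-0.032,-0.08,0,0.05])

```text
clock: 1.95
tcp_pos: [0.5347, 0.0864, 0.1588]
orientation: [-0.001, -0.042, 0.999, 0.0]
wrist_force: [0.8, 0.2, 0.9]
finger_gap: 0.0501
grip_force: 0.0
```

Run:
```python
from h import *
s=cam("scene");t=cam("top")
S=s["pixels"][140:290,230:380,::-1];T=t["pixels"][120:270,190:340,::-1]
cv2.imwrite("pics/g1.png",cv2.resize(np.hstack([S,T]),(800,400),interpolation=cv2.INTER_CUBIC))
print(env.get_state()["tcp_pos"],proj(s,[.536,.0845,.1])-[230,140])
```

```text
[0.53680238 0.08603022 0.16098044] [[65.28167846 75.55958709]]
```

View pics/g1.png

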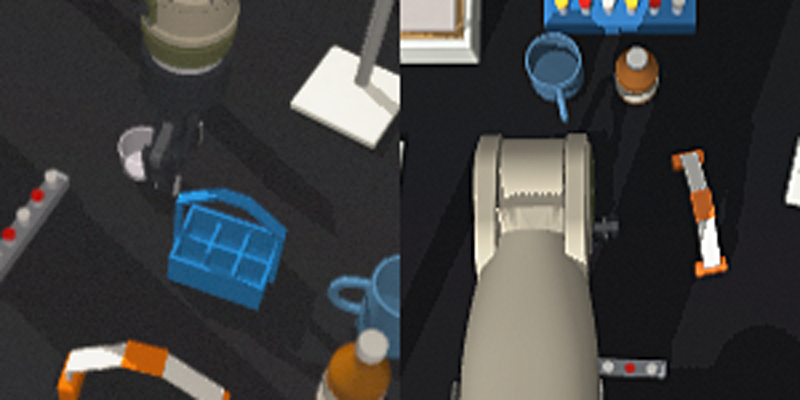

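The gripper straddles the near leg of the handle (crop ~(178,190)). I'll check the wrist's height above the TCP for lamp clearance.

Run:
```python
from h import *
np.set_printoptions(precision=1,suppress=True)
s=cam("scene");t=cam("top")
for z in(.16,.2,.25,.3,.35,.4,.45):print(z,((proj(s,[.537,.086,z])-[230,140])*2.667)[0],((proj(t,[.537,.086,z])-[190,120])*2.667+[400,0])[0])
```

```text
0.16 [178.1 165.6] [561.8 237.6]
0.2 [179.9 140.1] [559.9 234.2]
0.25 [182.3 105.4] [557.3 229.8]
0.3 [185.   67.3] [554.5 225. ]
0.35 [187.9  25.3] [551.5 219.9]
0.4 [191.2 -21.3] [548.3 214.4]
0.45 [194.8 -73.3] [544.8 208.4]
```

>>> move_arm(moves=[0,-0.001,-0.03,0,0.05,0,-0.001,-0.06,0,0.05,0,-0.001,-0.076,0,0.05,0,-0.001,-0.076,0,0.05,0,-0.001,-0.076,0,0.0,0,-0.001,-0.076,0,0.0,0,-0.001,-0.076,0,0.0,0,-0.001,-0.076,0,0.0,0,-0.001,-0.076,0,0.0,0,-0.001,-0.076,0,0.0], newtons=80)

```text
clock: 2.98
tcp_pos: [0.538, 0.0841, 0.0855]
orientation: [0.002, -0.041, 0.999, 0.0]
wrist_force: [-0.4, 1.3, 6.6]
finger_gap: 0.0098
grip_force: 78.1
```

>>> move_arm(moves=[0,0,0.003,0,0,0,0,0.008,0,0,0,0,0.018,0,0,0,0,0.033,0,0,0,0,0.05,0,0,0,0,0.07,0,0,0,0,0.09,0,0,0,0,0.11,0,0,0,0,0.13,0,0,0,0,0.138,0,0,0,0,0.141,0,0,0,0,0.141,0,0])

```text
clock: 3.98
tcp_pos: [0.5365, 0.0839, 0.2249]
orientation: [0.001, -0.041, 0.999, 0.0]
wrist_force: [-0.4, -0.5, -1.2]
finger_gap: 0.0104
grip_force: 77.8
```

>>> move_arm(moves=[0,0.005,0,-0.02,0,0.001,0.015,0,-0.05,0,0.002,0.03,0,-0.08,0,0.004,0.05,0,-0.11,0,0.006,0.07,0,-0.14,0,0.008,0.09,0,-0.17,0,0.01,0.11,0,-0.19,0,0.012,0.13,0,-0.195,0,0.014,0.145,0,-0.195,0,0.015,0.153,0,-0.195,0,0.015,0.153,0,-0.195,0,0.015,0.153,0,-0.195,0])

```text
clock: 4.98
tcp_pos: [0.551, 0.2367, 0.2236]
orientation: [-0.001, 0.057, 0.998, -0.0]
wrist_force: [-0.7, -0.2, -2.0]
finger_gap: 0.0105
grip_force: 77.9
```

Run:
```python
from h import *
s=cam("scene");t=cam("top")
S=s["pixels"][75:215,260:420,::-1];T=t["pixels"][110:250,120:280,::-1]
cv2.imwrite("pics/g2.png",cv2.resize(np.hstack([S,T]),(800,350),interpolation=cv2.INTER_CUBIC))
st=env.get_state();print(st["tcp_pos"],st["orientation"],st["wrist_force"],st["finger_gap"])
```

```text
[0.55116005 0.23602418 0.22403841] [-3.28313011e-04  5.72595507e-02  9.98359225e-01 -3.06602786e-04] [-0.46522495  0.03875592 -1.31820162] 0.010407140070832734
```

View pics/g2.png

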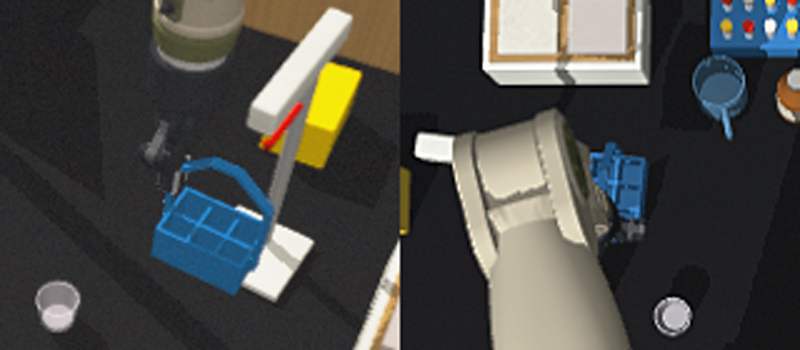

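The carrier is held and the hook (scene crop (300,105)–(265,147)) is free ahead of it. I'll compare its visible points with the pose predicted from the grasp.

Run:
```python
from h import *
np.set_printoptions(precision=1,suppress=True)
s=cam("scene")
a=-.117;R=cv2.Rodrigues(np.array([0,0,a]))[0]
o=np.array([.5512,.236,.224-.0855])+R@[.0535,.004,0]
for n,p in dict(rimA=(-.05,-.035,.045),rimB=(.05,-.035,.045),botB=(.05,-.035,0),botA=(-.05,-.035,0),rimC=(.05,.035,.045),rimD=(-.05,.035,.045),hnear=(-.053,0,.1),t1=(-.014,0,.135),t2=(.014,0,.135),hfar=(.056,0,.1)).items():
    print(n,((proj(s,o+R@np.array(p))-[260,75])*2.5)[0])
# hook tip & lamp check
O=np.array([.636,.389,0]);
for p in [(0,-.094,.257),(0,-.130,.325),(-.014,-.13,.325),(-.014,-.13,.295),(.014,-.13,.325),(-.014,.05,.325)]:print(p,((proj(s,O+R@np.array(p))-[260,75])*2.5)[0])
```

```text
rimA [153.8 226.9]
rimB [239.5 268.7]
botB [232.3 295.3]
botA [149.9 254.3]
rimC [270.  224.9]
rimD [186.2 185.8]
hnear [173.6 168. ]
t1 [212.7 158.6]
t2 [238.5 170.3]
hfar [270.8 213. ]
(0, -0.094, 0.257) [263.6 143.2]
(0, -0.13, 0.325) [260.2 112.7]
(-0.014, -0.13, 0.325) [246.8 106.9]
(-0.014, -0.13, 0.295) [241.3 130.6]
(0.014, -0.13, 0.325) [273.8 118.5]
(-0.014, 0.05, 0.325) [325.5   7.2]
```

>>> move_arm(moves=[0.002,0.003,0.003,0,0,0.003,0.009,0.004,0,0,0.004,0.017,0.004,0,0,0.005,0.025,0.004,0,0,0.006,0.033,0.004,0,0,0.007,0.041,0.004,0,0,0.008,0.049,0.004,0,0,0.009,0.055,0.004,0,0,0.009,0.055,0.004,0,0])

```text
clock: 5.88
tcp_pos: [0.5603, 0.2935, 0.228]
orientation: [-0.0, 0.056, 0.998, 0.0]
wrist_force: [0.2, -0.2, -1.1]
finger_gap: 0.0104
grip_force: 77.9
```

>>> move_arm(moves=[0.001,0.006,0,0,0,0.002,0.013,0,0,0,0.003,0.02,0,0,0,0.004,0.028,0,0,0,0.005,0.036,0,0,0,0.006,0.044,0,0,0,0.006,0.051,0,0,0,0.007,0.056,0,0,0,0.007,0.056,0,0,0,0.007,0.056,0,0,0])

```text
clock: 6.72
tcp_pos: [0.5673, 0.3482, 0.2281]
orientation: [-0.0, 0.057, 0.998, -0.0]
wrist_force: [-0.2, -0.1, -1.2]
finger_gap: 0.0102
grip_force: 78.0
```

Run:
```python
from h import *
s=cam("scene");t=cam("top")
S=s["pixels"][55:195,280:440,::-1]
cv2.imwrite("pics/g3.png",cv2.resize(S,(640,560),interpolation=cv2.INTER_CUBIC))
st=env.get_state();print(st["tcp_pos"],st["orientation"],st["wrist_force"],st["finger_gap"])
```

```text
[0.56727651 0.34771203 0.22828766] [-6.19641537e-05  5.69739402e-02  9.98375659e-01 -9.48808564e-05] [-0.09808907  0.70435662 -2.49972596] 0.0104081742111246
```

View pics/g3.png

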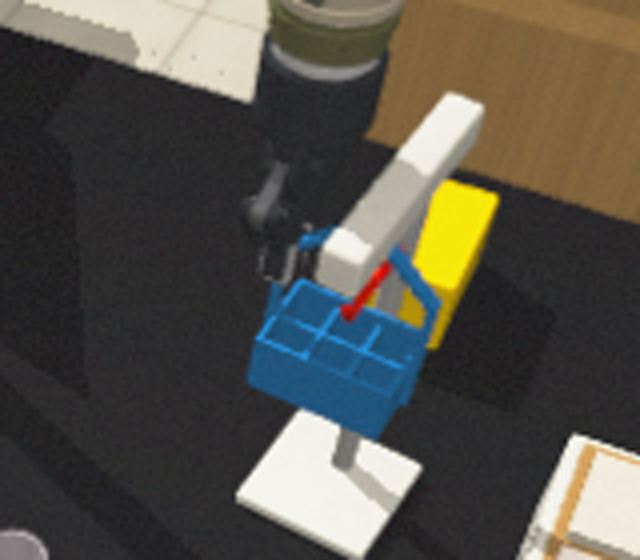

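The hook (tip at (348,312)) passes through the handle, which sits behind the tip and clear of the lamp. Lowering now.

>>> move_arm(moves=[0,0,-0.006,0,0,0,0,-0.014,0,0,0,0,-0.02,0,0,0,0,-0.024,0,0,0,0,-0.026,0,0,0,0,-0.026,0,0])

```text
clock: 7.32
tcp_pos: [0.567, 0.3477, 0.2014]
orientation: [-0.001, 0.057, 0.998, -0.0]
wrist_force: [0.3, -0.6, -2.1]
finger_gap: 0.0105
grip_force: 78.1
```

>>> move_arm(moves=[0,0,-0.001,0,0,0,0,-0.002,0,0,0,0,-0.003,0,0,0,0,-0.003,0,0])

```text
clock: 7.65
tcp_pos: [0.5678, 0.3481, 0.2003]
orientation: [0.001, 0.057, 0.998, 0.0]
wrist_force: [-0.0, -0.1, 1.6]
finger_gap: 0.0102
grip_force: 78.7
```

>>> move_arm(moves=[0,0,-0.001,0,0.012,0,0,-0.001,0,0.016,0,0,-0.001,0,0.024,0,0,-0.001,0,0.032,0,0,-0.001,0,0.05,0,0,-0.001,0,0.05,0,0,-0.001,0,0.05,0,0,-0.001,0,0.05,0,0,-0.001,0,0.05], newtons=20)

```text
clock: 8.4
tcp_pos: [0.5673, 0.348, 0.1983]
orientation: [-0.0, 0.057, 0.998, 0.0]
wrist_force: [-0.0, -0.0, -0.5]
finger_gap: 0.0497
grip_force: 0.0
```

Run:
```python
from h import *
s=cam("scene")
S=s["pixels"][55:195,280:440,::-1]
cv2.imwrite("pics/g4.png",cv2.resize(S,(640,560),interpolation=cv2.INTER_CUBIC))
st=env.get_state();print(st["tcp_pos"],st["wrist_force"],st["finger_gap"])
```

```text
[0.56730544 0.34792945 0.19828078] [ 0.15770549 -0.33826935 -1.00917268] 0.050244802847799475
```

View pics/g4.png

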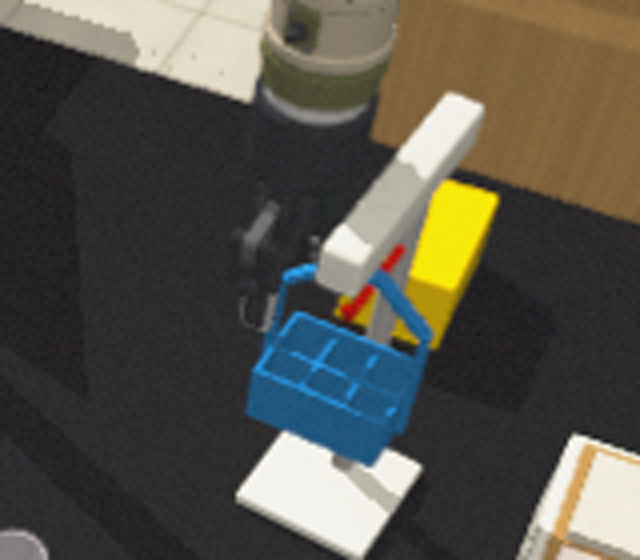

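The carrier hangs on the hook and the fingers are open. Backing out towards the robot, then going to the headband.

>>> move_arm(moves=[-0.01,0.001,0,0,0.05,-0.025,0.003,0,0,0.05,-0.04,0.005,0,0,0.05,-0.06,0.007,0,0,0.05,-0.08,0.0095,0,0,0.05,-0.1,0.012,0,0,0.05,-0.1,-0.03,0.03,0.1,0.06,-0.09,-0.07,0.04,0.2,0.06,-0.08,-0.11,0.04,0.28,0.06,-0.07,-0.15,0.04,0.28,0.06,-0.06,-0.19,0.04,0.28,0.06,-0.05,-0.23,0.04,0.28,0.06])

```text
clock: 9.45
tcp_pos: [0.5156, 0.1238, 0.239]
orientation: [0.001, -0.083, 0.997, 0.0]
wrist_force: [0.4, 0.5, -0.4]
finger_gap: 0.06
grip_force: 0.0
```

>>> move_arm(moves=[0,-0.21,0,0,0.06,0,-0.21,0,0,0.06,0,-0.21,0,0,0.06,0,-0.21,0,0,0.06,0,-0.21,0,0,0.06,0,-0.21,0,0,0.06,0,-0.21,0,0,0.06])

```text
clock: 10.03
tcp_pos: [0.5153, -0.0869, 0.2383]
orientation: [0.0, -0.081, 0.997, 0.0]
wrist_force: [-0.1, 0.0, 0.1]
finger_gap: 0.0601
grip_force: 0.0
```

Run:
```python
from h import *
s=cam("scene")
st=env.get_state();print(st["tcp_pos"],st["orientation"])
S=s["pixels"][55:315,240:440,::-1]
cv2.imwrite("pics/g5.png",cv2.resize(S,(460,598),interpolation=cv2.INTER_CUBIC))
print(((proj(s,[[.5397,-.0928,.0775],[.63,.34,.244]])-[240,55])*2.3))
```

```text
[ 0.51523609 -0.08528407  0.2383117 ] [-3.31831333e-05 -8.17323585e-02  9.96654263e-01  3.15903429e-04]
[[ 58.06530344 505.76048743]
 [303.53901734 162.86872587]]
```

View pics/g5.png

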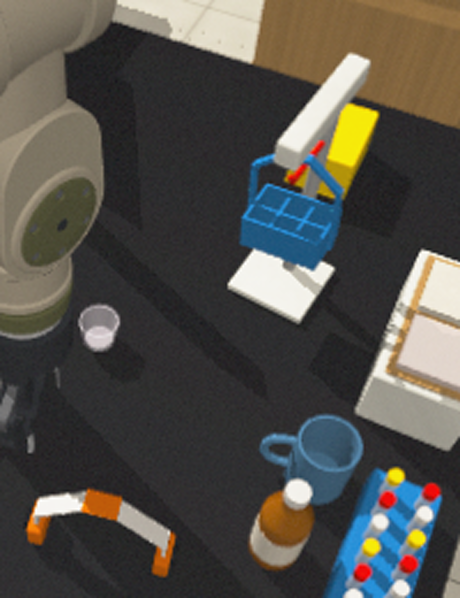

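The carrier hangs level at (290,220). The headband's near shoulder is at (60,505), matching my prediction. Grasping it.

>>> move_arm(moves=[0.02,-0.005,-0.02,0,0.06,0.0245,-0.007,-0.055,0,0.06,0.0245,-0.007,-0.09,0,0.06,0.0245,-0.007,-0.125,0,0.06,0.0245,-0.007,-0.155,0,0.06,0.0245,-0.007,-0.172,0,0.06,0.0245,-0.007,-0.172,0,0.06,0.0245,-0.007,-0.172,0,0,0.0245,-0.007,-0.172,0,0,0.0245,-0.007,-0.172,0,0,0.0245,-0.007,-0.172,0,0,0.0245,-0.007,-0.172,0,0], newtons=70)

```text
clock: 11.08
tcp_pos: [0.5416, -0.0914, 0.0684]
orientation: [0.002, -0.083, 0.997, -0.0]
wrist_force: [0.1, 3.0, 7.3]
finger_gap: 0.0204
grip_force: 68.3
```

>>> move_arm(moves=[0,0,0.003,0,0,0,0,0.01,0,0,0,0,0.022,0,0,0,0,0.04,0,0,0,0,0.06,0,0,0,0,0.085,0,0,0,0,0.11,0,0,0,0,0.135,0,0,0,0,0.16,0,0,0,0,0.18,0,0,0,0,0.195,0,0,0,0,0.2,0,0])

```text
clock: 12.08
tcp_pos: [0.5407, -0.0921, 0.2696]
orientation: [0.002, -0.083, 0.997, -0.001]
wrist_force: [0.6, -0.5, -0.3]
finger_gap: 0.0205
grip_force: 68.2
```

>>> move_arm(moves=[0.001,-0.008,0,-0.02,0,0.004,-0.022,0,-0.06,0,0.007,-0.04,0,-0.1,0,0.01,-0.062,0,-0.15,0,0.014,-0.085,0,-0.2,0,0.018,-0.108,0,-0.25,0,0.022,-0.132,0,-0.3,0,0.026,-0.156,0,-0.34,0,0.03,-0.178,0,-0.37,0,0.034,-0.196,0,-0.385,0,0.037,-0.207,0,-0.385,0,0.037,-0.21,0,-0.385,0])

```text
clock: 13.08
tcp_pos: [0.5762, -0.3048, 0.2633]
orientation: [-0.002, 0.112, 0.994, 0.0]
wrist_force: [-1.4, 0.9, -1.7]
finger_gap: 0.0204
grip_force: 68.2
```

Run:
```python
from h import *
s=cam("scene");t=cam("top")
st=env.get_state();print(st["tcp_pos"],st["orientation"],st["wrist_force"],st["finger_gap"])
S=s["pixels"][240:420,170:330,::-1];T=t["pixels"][110:290,290:450,::-1]
cv2.imwrite("pics/g6.png",cv2.resize(np.hstack([S,T]),(800,450),interpolation=cv2.INTER_CUBIC))
print((proj(s,[[.6215,-.3125,.166],[.6215,-.3125,.2975],[.6215-.0449,-.3025,.278],[.6215+.0449,-.3225,.278],[.6215+.07,-.328,.2]])-[170,240])*2.5)
```

```text
[ 0.5760078  -0.30277509  0.26420315] [-1.45996278e-03  1.10648044e-01  9.93858302e-01  7.44037037e-04] [ 0.24580372  0.68654218 -1.29331312] 0.02010949020589655
[[194.99684294 316.44979152]
 [181.50531367 273.22262021]
 [134.34739981 236.92786507]
 [235.7781663  326.31436531]
 [266.4948052  372.56420718]]
```

View pics/g6.png

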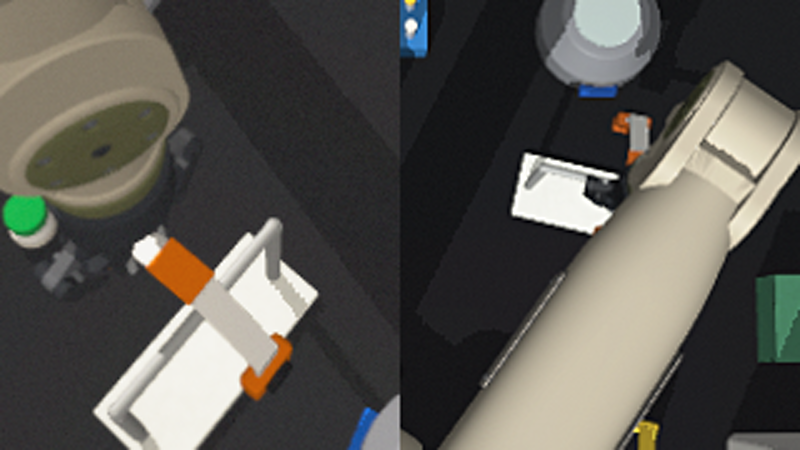

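The headband straddles the rail from above: orange top at (180,270), predicted (182,273). Lowering.

>>> move_arm(moves=[0,0,-0.008,0,0,0,0,-0.022,0,0,0,0,-0.04,0,0,0,0,-0.058,0,0,0,0,-0.076,0,0,0,0,-0.092,0,0,0,0,-0.106,0,0,0,0,-0.115,0,0,0,0,-0.12,0,0,0,0,-0.122,0,0,0,0,-0.122,0,0])

```text
clock: 14.1
tcp_pos: [0.5769, -0.3011, 0.1443]
orientation: [-0.0, 0.109, 0.994, 0.0]
wrist_force: [-0.3, 0.4, -0.3]
finger_gap: 0.0206
grip_force: 68.2
```

>>> move_arm(moves=[0,0,-0.002,0,0,0,0,-0.004,0,0,0,0,-0.005,0,0,0,0,-0.005,0,0])

```text
clock: 14.43
tcp_pos: [0.577, -0.3016, 0.1395]
orientation: [0.0, 0.109, 0.994, -0.0]
wrist_force: [-0.5, 0.2, -0.8]
finger_gap: 0.0206
grip_force: 68.2
```

>>> move_arm(moves=[0,0,-0.001,0,0,0,0,-0.002,0,0,0,0,-0.003,0,0,0,0,-0.003,0,0,0,0,-0.003,0,0])

```text
clock: 14.85
tcp_pos: [0.5772, -0.3016, 0.1368]
orientation: [0.0, 0.109, 0.994, -0.0]
wrist_force: [0.8, 0.5, 1.6]
finger_gap: 0.0206
grip_force: 68.7
```

Contact with the rail (force +1.6 N). Pressing 1 mm more, then releasing.

>>> move_arm(moves=[0,0,-0.001,0,0.02,0,0,-0.001,0,0.024,0,0,-0.001,0,0.03,0,0,-0.001,0,0.04,0,0,-0.001,0,0.055,0,0,-0.001,0,0.055,0,0,-0.001,0,0.055,0,0,-0.001,0,0.055], newtons=20)

```text
clock: 15.52
tcp_pos: [0.5769, -0.3015, 0.1352]
orientation: [-0.0, 0.109, 0.994, 0.0]
wrist_force: [-0.6, 1.1, 0.1]
finger_gap: 0.0551
grip_force: 0.0
```

>>> move_arm(moves=[0,0,0.005,0,0.055,0,0,0.015,0,0.055,0,0,0.03,0,0.055,0,0,0.05,0,0.055,0,0,0.075,0,0.055,-0.02,0.02,0.1,0,0.055,-0.05,0.05,0.12,0,0.055,-0.08,0.09,0.12,0,0.055,-0.1,0.12,0.12,0,0.055,-0.11,0.15,0.12,0,0.055,-0.11,0.18,0.12,0,0.055,-0.11,0.2,0.12,0,0.055])

```text
clock: 16.52
tcp_pos: [0.4657, -0.0992, 0.2572]
orientation: [0.001, 0.109, 0.994, 0.0]
wrist_force: [0.7, 0.5, -0.0]
finger_gap: 0.055
grip_force: 0.0
```

Run:
```python
from h import *
s=cam("scene");t=cam("top")
cv2.imwrite("pics/g7.png",s["pixels"][:,:,::-1])
cv2.imwrite("pics/g7t.png",t["pixels"][:,:,::-1])
st=env.get_state();print(st["clock"],st["tcp_pos"])
T=t["pixels"][130:230,310:420,::-1];S=s["pixels"][60:420,190:420,::-1]
a=cv2.resize(S,(383,600));b=cv2.resize(T,(400,364));b=np.vstack([b,np.zeros((236,400,3),np.uint8)])
cv2.imwrite("pics/g8.png",np.hstack([a,b]))
```

```text
16.6167 [ 0.46655716 -0.09897077  0.25709425]
```

View pics/g8.png

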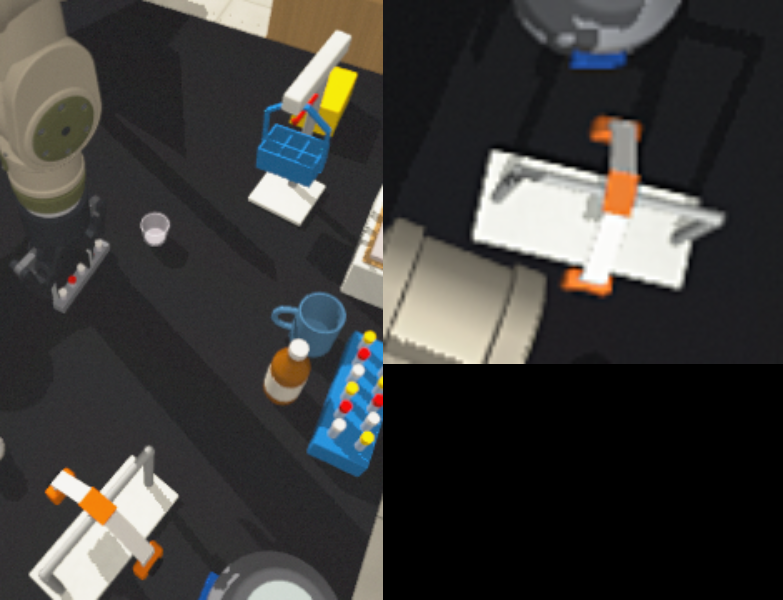

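Both are hanging: the headband straddles the rail (orange top at (97,505)) and the carrier is on the hook at (292,150). I'll wait and check they're still.

>>> move_arm(moves=[0,0,0,0,0.055,0,0,0,0,0.055,0,0,0,0,0.055,0,0,0,0,0.055,0,0,0,0,0.055,0,0,0,0,0.055,0,0,0,0,0.055,0,0,0,0,0.055,0,0,0,0,0.055,0,0,0,0,0.055,0,0,0,0,0.055,0,0,0,0,0.055])

```text
clock: 17.62
tcp_pos: [0.4669, -0.1015, 0.2553]
orientation: [0.0, 0.109, 0.994, 0.0]
wrist_force: [0.5, -0.1, 0.1]
finger_gap: 0.0546
grip_force: 0.0
```

Run:
```python
from h import *
s=cam("scene");a=cv2.imread("pics/g7.png")[:,:,::-1];b=s["pixels"]
c=cam("scene")["pixels"]
for n,(y,x) in dict(carrier=(slice(100,185),slice(335,400)),hb=(slice(335,415),slice(210,300)),still=(slice(230,310),slice(340,400))).items():
    d=lambda p,q:np.abs(p[y,x].astype(int)-q[y,x]).mean().round(2)
    print(n,d(a,b),d(b,c))
def cen(c,m):
    M=cv2.moments(m.astype(np.uint8),True);return M["m10"]/M["m00"],M["m01"]/M["m00"]
t=cam("top")["pixels"].astype(int);m=(t[...,0]>150)&(t[...,2]<80)&(t[...,1]<130)
n,l,st,ce=cv2.connectedComponentsWithStats(m[140:230,330:420].astype(np.uint8))
C=cam("top")
for k in range(1,n):
    if st[k,4]>15: print(st[k,4],plane(C,[ce[k]+[330,140]],.1685)[0])
```

```text
carrier 1.79 1.81
hb 1.45 1.43
still 2.11 2.1
23 [ 0.67669325 -0.29808433  0.1685    ]
69 [ 0.62026063 -0.3128763   0.1685    ]
```

Both are still (image differences are at noise level), and the headband top is at (0.620, -0.313), right on the middle of the rail.

```bash
python3 -c "
from workcell import env
print(env.hand_in())"
```

```text
the job is handed in; nothing more can be done
None
```

The carrier hangs by its handle on the red hook and the headband straddles the rail, both still when I handed in at about 18 s; no drop, lamp contact or bystander contact was seen, and the hand-in returned no verdict.

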